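# Close up a stage lantern for its bench test

### The job

Close up this stage lantern for its bench test, in this order: lift the copper heat shield off the lantern nose and lay it flat in the steel tray of the swing arm, set the brass-celled smoked lens flat into the open seat on the nose, glass up, and turn the lock collar until its white pointer stands at the red locked mark. Then push every orange locking pin on the bench fully home through an eyelet pair of the gel frame cassette (any eyelet, one pin each, from the robot's side, grip against the front plate), and only when all are in, turn the dimmer dial until its pointer is on the red mark. Leave everything else on the bench where it is.

Things in the scene. Friction and masses are not known exactly. Their poses are not given: they have to be found in the camera images.
- shield: copper heat shield: flat round plate 68 mm across, 5 mm thick, with an upright black knob of 20 mm diameter in the middle, from 6 mm to 32 mm above the plate's underside. Origin under the plate's centre. At the start it lies on the lantern nose and covers the lens seat (underside 90 mm above the bench)
- tray_floor (a point): centre of the inner floor of the steel tray on the swing arm, 46 mm above the bench; the tray measures 160 (x) x 150 mm (y) outside, its walls 4 mm thick, their top 17 mm above this point. The arm leaves it along +y to a post 320 mm from its centre, 340 mm tall
- lens: smoked (near-black) glass lens in a plain brass cell: a solid drum 50 mm across and 30 mm tall, standing flat on the bench with the dark glass up. Origin under its centre
- seat (a point): centre of the floor of the round lens seat on top of the lantern nose, 78 mm above the bench; the seat is 58 mm across and 12 mm deep (rim 76 mm across outside, 90 mm above the bench). x, y of this point = axis of nose and collar
- collar (a joint): angle of the aluminium lock collar about the upright axis of the nose (rad, grows counter-clockwise seen from above); about 0 at the white mark (open), 1.35 at the red mark (locked), the stop just beyond it at 1.41. A white pointer under the lug shows it. It stays where it is left. Ring 100 mm across, 62 to 82 mm above the bench
- collar_lug (a point): grip point at the centre of the black lug that stands on the collar, 113 mm above the bench and 45.5 mm from the axis; the lug is 13 mm thick radially, 10 mm tangentially, and reaches from 79 to 113 mm above the bench (this point is in its top face)
- cassette: accessory cassette: two upright steel plates 210 mm wide (along its y), 6 mm thick and 80 mm tall, 44 mm apart, with coloured gel frames between them (up to 45 mm tall). Origin on the bench under its middle; its x points from the front plate (towards the robot) to the rear plate, and pins go in along +x. Front face of the front plate at x = -28 mm, outer face of the rear plate at x = +28 mm
- eye0 (a point): centre of eyelet 0 in the front face of the front plate, 58 mm above the bench: round hole of 12 mm diameter, with an equal hole straight behind it in the rear plate; eyelets are 58 mm apart
- eye1 (a point): centre of eyelet 1 in the front face of the front plate, 58 mm above the bench: round hole of 12 mm diameter, with an equal hole straight behind it in the rear plate; eyelets are 58 mm apart
- eye2 (a point): centre of eyelet 2 in the front face of the front plate, 58 mm above the bench: round hole of 12 mm diameter, with an equal hole straight behind it in the rear plate; eyelets are 58 mm apart
- eye3 (a point): centre of eyelet 3 in the front face of the front plate, 58 mm above the bench: round hole of 12 mm diameter, with an equal hole straight behind it in the rear plate; eyelets are 58 mm apart
- dial_center (a point): on the axis of the dimmer dial, at the height to grip, 42 mm above the bench. The grey knob has a bar grip 42 mm long, 12 mm wide, 29 to 54 mm above the bench, along the line from the axis to the pointer; housing 92 mm across, 20 mm tall
- dial_pointer (a point): tip of the dial's white pointer, 30 mm from its axis
- dial_mark (a point): inner end of the red mark on the dial's scale ring, 30 mm from the axis; where it stands on the ring differs from start to start
- pin0: locking pin lying on the bench (may be absent: None): orange square grip 50 mm long, 18 x 18 mm, from whose front face an 8 mm steel rod sticks out 80 mm, its last 7 mm tapered to 4 mm. Origin on the axis where the rod leaves the grip, 9 mm above what it lies on; x along the rod: tip at x = +80 mm, grip from x = -50 to 0 mm (hold it at -25). It may lie on any of the grip's four sides
- pin1: locking pin lying on the bench (may be absent: None): orange square grip 50 mm long, 18 x 18 mm, from whose front face an 8 mm steel rod sticks out 80 mm, its last 7 mm tapered to 4 mm. Origin on the axis where the rod leaves the grip, 9 mm above what it lies on; x along the rod: tip at x = +80 mm, grip from x = -50 to 0 mm (hold it at -25). It may lie on any of the grip's four sides
- pin2: locking pin lying on the bench (may be absent: None): orange square grip 50 mm long, 18 x 18 mm, from whose front face an 8 mm steel rod sticks out 80 mm, its last 7 mm tapered to 4 mm. Origin on the axis where the rod leaves the grip, 9 mm above what it lies on; x along the rod: tip at x = +80 mm, grip from x = -50 to 0 mm (hold it at -25). It may lie on any of the grip's four sides
- pin3: locking pin lying on the bench (may be absent: None): orange square grip 50 mm long, 18 x 18 mm, from whose front face an 8 mm steel rod sticks out 80 mm, its last 7 mm tapered to 4 mm. Origin on the axis where the rod leaves the grip, 9 mm above what it lies on; x along the rod: tip at x = +80 mm, grip from x = -50 to 0 mm (hold it at -25). It may lie on any of the grip's four sides
- wing_nut: brass wing nut, 34 mm across its wings, 21 mm tall; origin under its centre; bystander, leave it alone
- gel_frame: empty grey steel gel frame lying flat, 150 mm square, 5 mm thick; origin under its centre; bystander, leave it alone
- focus_handle: black plastic focus handle with a short steel stud, 110 mm long, 18 mm tall, lying along its x; origin under the middle of its plastic part; bystander, leave it alone
- screwdriver: screwdriver lying on the bench; bystander, leave it alone
- spare_lens: loose amber glass disc, 60 mm across, 14 mm thick; origin under its centre; bystander, leave it alone
Things that resemble listed ones, but are neither listed nor needed, are in the scene too. What is shaped like the lens but green or turquoise is not meant.

How it is judged:
On the way, in this order (a step that is already met when the one before it is completed fails the run):
1. the heat shield lies flat in the steel tray (x of shield in the frame of tray_floor between -0.06 and 0.06 m and y of shield in the frame of tray_floor between -0.06 and 0.06 m and z of shield in the frame of tray_floor between -0.006 and 0.006 m and angle between shield's own z axis and vertical below 0.1 rad and linear speed of shield below 0.02 m/s), for 0.2 s.
2. the lens sits flat in the seat (distance between lens and seat below 0.0065 m and angle between lens's own z axis and vertical below 0.1 rad and linear speed of lens below 0.02 m/s and contact force between the fingers and lens below 0.01 N), for 0.2 s.
3. the collar's pointer is at the red locked mark (value of joint collar above 1.24 rad), for 0.2 s.
4. every pin is fully home through an eyelet (angle between the x axis of each of pin0, pin1, pin2, pin3 and the x axis of cassette, either way round below 0.2 rad and (distance between pin0 and eye0 below 0.009 m or distance between pin0 and eye1 below 0.009 m or distance between pin0 and eye2 below 0.009 m or distance between pin0 and eye3 below 0.009 m) and (distance between pin1 and eye0 below 0.009 m or distance between pin1 and eye1 below 0.009 m or distance between pin1 and eye2 below 0.009 m or distance between pin1 and eye3 below 0.009 m) and (distance between pin2 and eye0 below 0.009 m or distance between pin2 and eye1 below 0.009 m or distance between pin2 and eye2 below 0.009 m or distance between pin2 and eye3 below 0.009 m) and (distance between pin3 and eye0 below 0.009 m or distance between pin3 and eye1 below 0.009 m or distance between pin3 and eye2 below 0.009 m or distance between pin3 and eye3 below 0.009 m)), for 0.2 s.
5. the dial's pointer is on the red mark (horizontal distance between dial_pointer and dial_mark below 0.004 m), for 0.2 s.
At the end, for the whole second after the job is handed in: Shield flat in the tray; lens flat in the seat (6.5 mm); collar within 0.11 rad of the red mark; every pin in line with the cassette (0.2 rad), its rod's root within 9 mm of an eyelet's centre; dial pointer within 4 mm of its red mark; all at rest (all of step 1 and all of step 4 and distance between lens and seat below 0.0065 m and angle between lens's own z axis and vertical below 0.1 rad and linear speed of lens below 0.02 m/s and value of joint collar above 1.24 rad and horizontal distance between dial_pointer and dial_mark below 0.004 m); the robot touches nothing.
It fails at once if a bystander is moved more than 3 cm (distance of any of wing_nut, gel_frame, focus_handle, screwdriver, spare_lens from where it was at the start of the episode above 0.03 m).
Of pin0, pin1, pin2, pin3 only 2 to 4 are there at a start; the rules pass over those that are not, and their reading is None.
At some moment in a run one of pin0, pin1, pin2, pin3 may be knocked a few centimetres aside while the robot is not near it.
It also fails if it takes over 210 s, if anything falls off the work surface, if the arm or the gripper's body presses on something with over 40 N, if the wrist force passes 120 N, or if a joint passes its speed limit or range.

### The arm

A 6-joint arm with a two-finger parallel gripper is mounted at the origin on the work surface. World frame = base frame: x ahead of the robot, y to its left, z up, the work surface at z = 0. Lengths are in m, angles in rad, forces in N, time in s.
With the tool pointing down it reaches from about 0.325 to 1 m from the base axis. Payload 5.1 kg.
Tool frame: the origin (TCP) lies where the fingers leave the gripper's body, on its centre line; the fingertips stand 73 mm ahead of it and the grasp point (between the pads) lies 54 mm ahead of it (robot.grasp_offset is the distance from the TCP to the grasp point, in m); y points along the fingers, x is the direction in which the jaws open and shut, and the axes are right-handed (so a half turn about y gives the same grasp; the last joint's range is limited). The gripper opens to 85 mm and grips with 20 to 120 N. Pads are 22 mm wide; open, the fingers measure 114 mm over their backs; the gripper's body (76 mm by 85 mm) begins 54 mm behind the grasp point. The pads swing forward as they close: fully open they stand 13 mm farther back than shut.
Start: joints at [-1.375, 0.124, 1.65, -0, 1.367, -0.083], TCP at [0.179, -0.625, 0.304] pointing down, gripper open.
Joint ranges: [-2.61, 2.61], [-1.02, 2.33], [0.03, 2.71], [-1.35, 4.49], [0.32, 2.68], [-2.91, 2.91]. Speed limits (rad/s): [2.57, 2.57, 3.14, 3.14, 3.14, 3.14].

### API

Orientations are given as a unit quaternion [x, y, z, w].
In Python, from bench import robot gives the robot as it stands. The module is installed in compiled form; this text tells all that it offers. Calls block until the motion is done:
- robot.move_to(position, orientation): joint-space move of the TCP to a pose.
- robot.move_l(position, frame=None, vel=0.15, stop_force=None): straight line of the TCP; frame=None keeps the orientation; vel is the mean speed in m/s. With stop_force (N) it stops when the force on the tool has changed by that much, and returns True; else False.
- robot.goto_joints(angles): joint-space move.
- robot.gripper_to(opening, squeeze=None): opening from 0.0 (shut) to 1.0 (fully open); squeeze is the grip in N (None keeps the last); returns when the fingers have stopped.
- robot.pause(seconds).
- robot.ik(position, orientation): joint angles nearest the present ones, or None.
- robot.state(): the state.
- robot.get_image(name): name is "scene" or "top" or "wrist"; returns (picture, depth): 400x640x3 uint8, red, green, blue; 400x640 float32, m along the optical axis (not along the pixel's ray), 0 where there is no reading.
- robot.get_calibration(name): a dict with "camera_matrix" (3x3 intrinsics, pixels), "k1" (the pictures are not rectified: a ray, as slopes to the right and down, at radius r is drawn at 1 + k1 r^2 times it, then the intrinsics apply), "R" (3x3) and "t" (3): a world point X has camera coordinates R X + t; the wrist camera has in their place "hand_eye" (4x4, takes a point from camera to tool coordinates, whose origin is the TCP and whose axes are the tool frame's). Camera axes: x right, y down, z forward; pixel columns grow to the right and rows downward; lengths in m; the calibration is good to about 2 mm. A picture is of the moment at which its call begins: read the wrist's pose just before it. get_calibration takes no time and is no camera call.
A pose or a line that the arm cannot do raises robot.Unreachable and nothing moves.
- robot.sign_off(): hands the job in, once; it reports no verdict.
Trained networks look in the newest picture that a camera, given by its name, has taken for a name from the list of things; names that differ only in an ending like _2 or _b are one class to them, and where a whole thing is asked for, a point or a joint stands for the part that bears it (a point fixed in the world has none). Each returns a list of dicts, best first, with "score" (0 to 1); they miss things now and then, are a little off and sometimes report something else, mostly with a low value. They report only what shows in the picture. A call takes as long as a camera call. They do not tell look-alikes from the thing itself.
- robot.spot_in(camera, name): "position" ([x, y, z] in m, in world coordinates, good to about 4 mm: the middle of the surface that is visible of it).
- robot.masks_of(camera, name): "region" (400x640 bool, what is visible of it).
The state is a dict: "time": time; "joint_pos": joint angles; "dq": joint speeds; "effort": joint torques, N m; "tool_pos": TCP position; "eef_rot": TCP orientation; "ft_force": force on the tool from outside, world axes, zero at the start; "torque": the same for the moment, N m; "finger_gap": opening from 0.0 (shut) to 1.0 (fully open).
Only numpy, scipy, OpenCV 4.12 (cv2) and the standard library are available. Lean on these libraries where they do the work, as an engineer would, in place of code of your own. Each camera call takes 0.05 s, during which the arm holds its last target.

## Working session

There is one attempt and no reset: what is moved stays moved. The work goes in short steps, each a Python script; the robot and the scene stay as the last script left them, time stands still between calls to the robot, and variables do not carry over. Pictures are saved under pics/ and viewed, and the job is handed in when it is done.

```bash
mkdir -p pics; ls
python3 - <<'E'
from bench import robot
import cv2, numpy as np
print(robot.state()); print(robot.grasp_offset)
for c in ["scene","top","wrist"]:
    im,d=robot.get_image(c); cv2.imwrite(f"pics/{c}0.png",im[:,:,::-1]); print(c,robot.get_calibration(c))
print(robot.state()['time'])
E
```

```text
pics
{'time': 0.0, 'joint_pos': array([-1.37456365e+00,  1.24519143e-01,  1.65166256e+00,  3.73833206e-06,
        1.36751467e+00, -8.26023277e-02]), 'dq': array([-0.00090966,  0.0001093 ,  0.00029279,  0.00077226, -0.00072265,
        0.00018482]), 'effort': array([ 2.85310751e-03, -4.23600733e+01, -3.65454376e+01,  1.57701088e-04,
        6.90647386e-03,  1.54692924e-05]), 'tool_pos': array([ 0.17878509, -0.62445276,  0.30265054]), 'eef_rot': array([-0.56413505,  0.42621947, -0.4251113 ,  0.56512741]), 'ft_force': array([ 0.19821023, -0.29032136, -0.43162313]), 'torque': array([-0.0600232 , -0.0326468 , -0.05434748]), 'finger_gap': 0.9987309486826832}
0.0539
scene {'camera_matrix': array([[378.95462465,   0.        , 319.35032903],
       [  0.        , 378.95462465, 203.24790341],
       [  0.        ,   0.        ,   1.        ]]), 'k1': -0.047417723820038116, 'R': array([[-0.31026172,  0.9504857 , -0.01773677],
       [ 0.52523835,  0.15583971, -0.8365636 ],
       [-0.79237765, -0.2688697 , -0.54758264]]), 't': array([ 0.17394735, -0.19141682,  1.43456445])}
top {'camera_matrix
[... 292 characters left out ...]
, -1.74801627e-01],
       [ 1.74784851e-01,  2.55630904e-03, -9.84603332e-01]]), 't': array([-0.00669856,  0.51451105,  1.01482961])}
wrist {'camera_matrix': array([[301.88730697,   0.        , 324.85261344],
       [  0.        , 301.88730697, 201.21693975],
       [  0.        ,   0.        ,   1.        ]]), 'k1': -0.04729525308658163, 'hand_eye': array([[ 9.99999840e-01,  4.79088954e-04,  3.02244218e-04,
         4.56377305e-04],
       [-1.31621274e-04, -3.22444513e-01,  9.46588358e-01,
        -6.94790718e-02],
       [ 5.50957016e-04, -9.46588245e-01, -3.22444398e-01,
         8.23621935e-02],
       [ 0.00000000e+00,  0.00000000e+00,  0.00000000e+00,
         1.00000000e+00]])}
0.15
```

View images.

View pics/scene0.png

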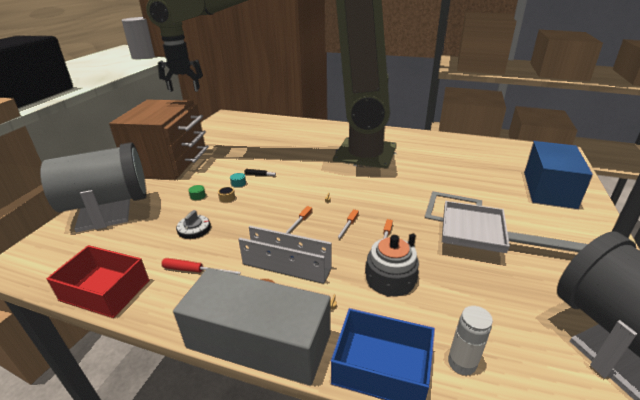

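View pics/top0.png

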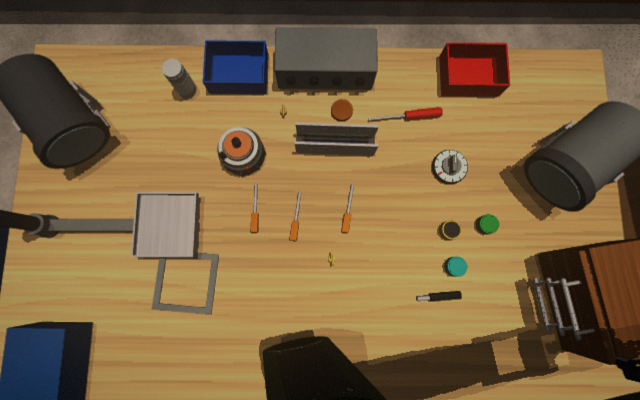

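View pics/wrist0.png

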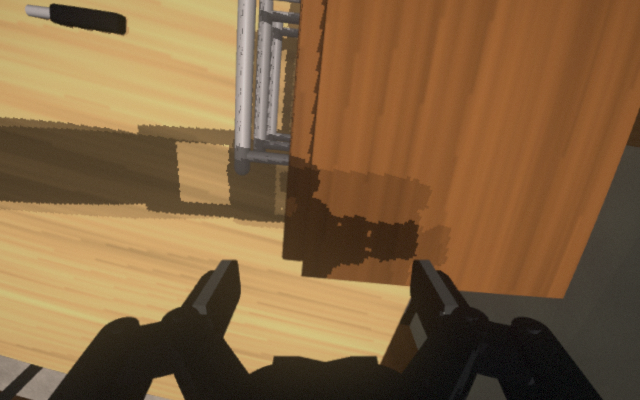

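```bash
cat > h.py <<'E'
from bench import robot
import cv2, numpy as np
from scipy.spatial.transform import Rotation as Rn
def cam(name):
    c=robot.get_calibration(name)
    if name=="wrist":
        s=robot.state(); T=np.eye(4); T[:3,:3]=Rn.from_quat(s['eef_rot']).as_matrix(); T[:3,3]=s['tool_pos']
        W=T@c['hand_eye']
    else:
        W=np.eye(4); W[:3,:3]=c['R'].T; W[:3,3]=-c['R'].T@c['t']
    return c['camera_matrix'],np.array([c['k1'],0,0,0,0.]),W
def rays(K,D,uv):
    p=cv2.undistortPoints(np.asarray(uv,float).reshape(-1,1,2),K,D).reshape(-1,2)
    return np.c_[p,np.ones(len(p))]
def cloud(name,tag=None):
    K,D,W=cam(name); im,d=robot.get_image(name)
    if tag: cv2.imwrite(f"pics/{tag}.png",im[:,:,::-1])
    v,u=np.mgrid[:400,:640]
    P=rays(K,D,np.c_[u.ravel(),v.ravel()])*d.ravel()[:,None]
    P=(P@W[:3,:3].T+W[:3,3]).reshape(400,640,3); P[d<=0]=np.nan
    return im,d,P
def onplane(name,uv,z):
    K,D,W=cam(name); r=rays(K,D,uv)@W[:3,:3].T
    o=W[:3,3]; return o+r*((z-o[2])/r[:,2])[:,None]
def project(name,X):
    K,D,W=cam(name); R=W[:3,:3].T; 
    return cv2.projectPoints(np.asarray(X,float).reshape(-1,3),cv2.Rodrigues(R)[0],-R@W[:3,3],K,D)[0].reshape(-1,2)
def down(a):
    """tool down; jaws open along direction (cos a, sin a)"""
    x=np.array([np.cos(a),np.sin(a),0]); y=np.array([0,0,-1.]); z=np.cross(x,y)
    return Rn.from_matrix(np.c_[x,y,z]).as_quat()
G=robot.grasp_offset
E
python3 - <<'E'
from h import *
im,d,P=cloud("top"); im2,d2,P2=cloud("scene")
np.savez("c0.npz",im=im,P=P,im2=im2,P2=P2)
for n in ["shield","tray_floor","lens","seat","collar","collar_lug","cassette","eye0","dial_center","dial_pointer","dial_mark","pin0","wing_nut","gel_frame","focus_handle","screwdriver","spare_lens"]:
    for c in ["top","scene"]:
        try: print(n,c,[(np.round(r['position'],3).tolist(),round(r['score'],2)) for r in robot.spot_in(c,n)][:6])
        except Exception as e: print(n,c,repr(e)[:80])
print(robot.state()['time'])
E
```

```text
shield top [([0.632, 0.191, 0.094], 0.74), ([0.622, 0.192, 0.082], 0.65)]
shield scene [([0.645, 0.196, 0.096], 0.76), ([0.672, 0.21, 0.082], 0.46)]
tray_floor top [([0.44, 0.416, 0.047], 0.94)]
tray_floor scene [([0.448, 0.422, 0.044], 0.84)]
lens top [([0.45, -0.436, 0.03], 0.9), ([0.347, -0.348, 0.027], 0.86), ([0.44, -0.336, 0.031], 0.72), ([0.601, -0.349, 0.02], 0.25), ([0.467, 0.158, 0.02], 0.17)]
lens scene [([0.452, -0.335, 0.023], 0.77), ([0.619, -0.339, 0.021], 0.69), ([0.466, -0.424, 0.023], 0.58), ([0.357, -0.344, 0.026], 0.54)]
seat top [([0.609, 0.182, 0.078], 0.89)]
seat scene [([0.452, -0.334, 0.024], 0.75), ([0.678, 0.205, 0.056], 0.66)]
collar top [([0.624, 0.193, 0.08], 0.8), ([0.466, -0.08, 0.018], 0.43)]
collar scene [([0.672, 0.204, 0.082], 0.61)]
collar_lug top [([0.622, 0.195, 0.087], 0.59)]
collar_lug scene [([0.674, 0.208, 0.079], 0.94), ([0.695, -0.031, 0.048], 0.67), ([0.281, -0.315, 0.013], 0.65)]
cassette top [([0.673, -0.056, 0.044], 0.62)]
cassette scene [([0.69, -0.042, 0.049], 0.91)]
eye0 top [([0.676, -0.048, 0.046], 0.9)]
eye0 scene [([0.697, -0.04
[... 653 characters left out ...]
0.05, 0.014], 0.46)]
wing_nut top []
wing_nut scene [([0.758, 0.097, 0.015], 0.52), ([0.621, -0.341, 0.019], 0.36)]
gel_frame top [([0.273, 0.31, 0.006], 0.72), ([0.747, -0.277, 0.026], 0.69), ([0.623, 0.192, 0.081], 0.41)]
gel_frame scene [([0.25, 0.286, 0.005], 0.87), ([0.696, -0.037, 0.053], 0.22)]
focus_handle top [([0.27, -0.316, 0.016], 0.87), ([0.675, -0.052, 0.047], 0.73)]
focus_handle scene [([0.279, -0.312, 0.012], 0.71), ([0.457, 0.056, 0.014], 0.56)]
screwdriver top [([0.747, -0.275, 0.024], 0.71)]
screwdriver scene [([0.758, -0.275, 0.02], 0.73), ([0.695, -0.032, 0.049], 0.54)]
spare_lens top [([0.76, -0.066, 0.012], 0.7), ([0.272, -0.315, 0.015], 0.44)]
spare_lens scene []
1.95
```

Run:
```python
import cv2
im=cv2.imread("pics/top0.png"); 
cv2.imwrite("pics/t1.png",cv2.resize(im[90:250,200:400],None,fx=4,fy=3.7,interpolation=cv2.INTER_CUBIC)[:600,:800])
cv2.imwrite("pics/t2.png",cv2.resize(im[130:300,400:520],None,fx=3.5,fy=3.5,interpolation=cv2.INTER_CUBIC))
```

```text
(no output)
```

View pics/t1.png

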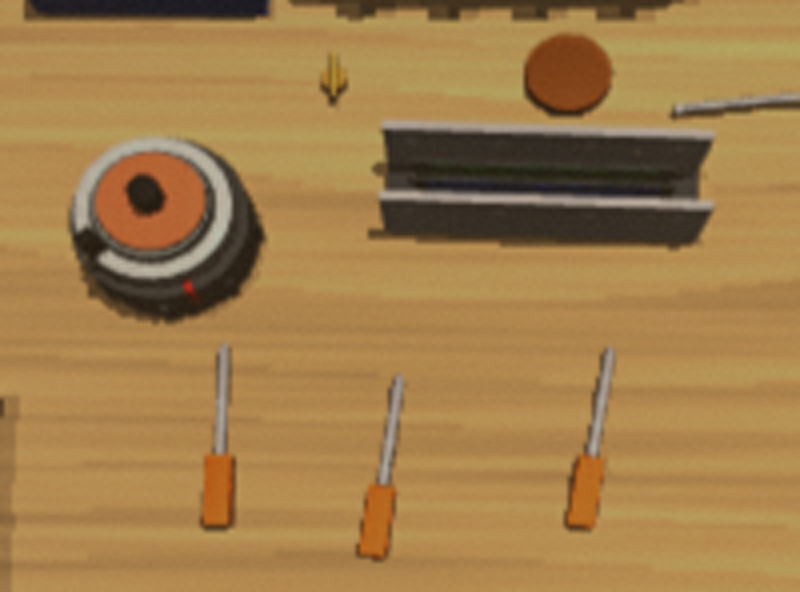

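View pics/t2.png

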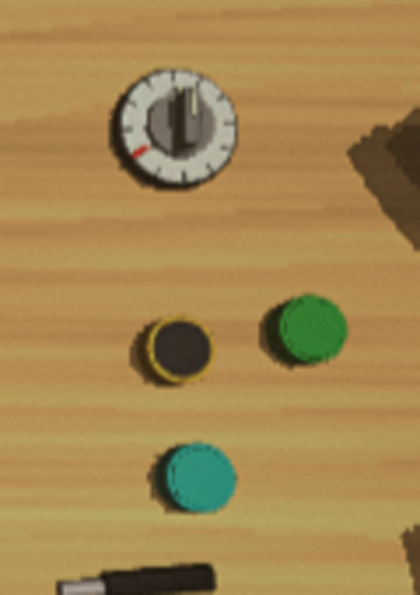

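```bash
cat > fit.py <<'E'
from h import *
def circ(p):
    p=np.asarray(p)
    A=np.c_[2*p,np.ones(len(p))]; s=np.linalg.lstsq(A,(p**2).sum(1),rcond=None)[0]
    return s[:2],np.sqrt(s[2]+s[:2]@s[:2])
def contour(m):
    cs,_=cv2.findContours(m.astype(np.uint8),cv2.RETR_EXTERNAL,cv2.CHAIN_APPROX_NONE)
    return max(cs,key=cv2.contourArea).reshape(-1,2)
E
python3 - <<'E'
from fit import *
c=np.load("c0.npz"); im,P,im2,P2=c['im'],c['P'],c['im2'],c['P2']
print("table z", np.nanmedian(P[240:260,380:420,2]), np.nanstd(P[240:260,380:420,2]))
for cn,I,Q in (("top",im,P),("scene",im2,P2)):
    hsv=cv2.cvtColor(I,cv2.COLOR_RGB2HSV)
    z=Q[...,2]; x=Q[...,0]; y=Q[...,1]
    near=lambda a,b,r:(np.hypot(x-a,y-b)<r)
    # shield plate
    m=near(.635,.195,.06)&(hsv[...,1]>120)&(hsv[...,0]<15)&(z>.085)
    ct=contour(m); q=onplane(cn,ct,.0925)
    print(cn,"shield",circ(q[:,:2]),circ(Q[m][:,:2]), np.median(z[m]), "hull/minencl",cv2.minEnclosingCircle(q[:,:2].astype(np.float32)))
    k=near(.635,.195,.06)&(z>.105)
    print(" high pts",k.sum()); 
    for zz in np.unique(np.round(z[k],2)): 
        s=k&(np.round(z,2)==zz); print(zz,s.sum(),np.round(Q[s].mean(0),4))
    # lens
    m=near(.445,-.336,.04)&(z>.022); 
    ct=contour(m)
    q=onplane(cn,ct,.03)
    print(cn,"lens",m.sum(),circ(q[:,:2]),"minenc",cv2.minEnclosingCircle(q[:,:2].astype(np.float32)),np.median(z[m]))
    m=near(.61,-.345,.06)&(z>.035); print(cn,"dial grip",m.sum(),Q[m].mean(0),np.percentile(z[m],[10,90]) if m.any() else 0)
    m=near(.44,.416,.1)&(z>.04)&(z<.052); r=cv2.minAreaRect(Q[m][:,:2].astype(np.float32)); print(cn,"trayfloor",r,np.median(z[m]))
    m=(np.abs(x-.675)<.08)&(np.abs(y+.05)<.15)&(z>.072)&(z<.09)
    print(cn,"cass",m.sum(),cv2.minAreaRect(Q[m][:,:2].astype(np.float32)),np.median(z[m]))
E
```

```text
table z 0.00023523132285507842 0.0019623662733568572
top shield (array([0.63566433, 0.19791442]), np.float64(0.03296701414718889)) (array([0.63471604, 0.19832029]), np.float64(0.0251682543160721)) 0.09548577770782751 hull/minencl ((0.6357999444007874, 0.19786518812179565), 0.034242141991853714)
 high pts 93
0.11 32 [0.6105 0.2199 0.1113]
0.12 57 [0.6306 0.1996 0.1207]
0.13 4 [0.6342 0.1937 0.1261]
top lens 315 (array([ 0.43489196, -0.34083602]), np.float64(0.02423520071380544)) minenc ((0.43492165207862854, -0.3406932055950165), 0.025499625131487846) 0.03037290438459772
top dial grip 109 [ 0.6019444  -0.34855216  0.04926602] [0.03926177 0.05479702]
top trayfloor ((0.4377997815608978, 0.3998374938964844), (0.17241992056369781, 0.1797974705696106), 44.257469177246094) 0.045881824068049415
top cass 547 ((0.6667261123657227, -0.04863535612821579), (0.20794230699539185, 0.05887925997376442), 88.79429626464844) 0.07932234266027827
scene shield (array([0.63738747, 0.19677224]), np.float64(0.029036363001539087)) (array([0.63916452, 0.197013  ]), np.float64(0.024103240929505287)) 0.0952990206587192 hull/minencl ((0.6351214647293091, 0.19690369069576263), 0.03439880907535553)
 high pts 138
0.11 74 [0.6262 0.2164 0.1106]
0.12 64 [0.6409 0.1974 0.1207]
scene lens 139 (array([ 0.44516044, -0.33965638]), np.float64(0.027046528534501423)) minenc ((0.44442304968833923, -0.33828267455101013), 0.031646884977817535) 0.03028434067922403
scene dial grip 103 [ 0.61270215 -0.34756364  0.04731324] [0.03842813 0.05401797]
scene trayfloor ((0.44359922409057617, 0.401652067899704), (0.18232078850269318, 0.17336015403270721), 47.80806350708008) 0.045818564712546306
scene cass 759 ((0.6714438796043396, -0.04805595427751541), (0.2103903591632843, 0.05999039486050606), 88.58351135253906) 0.07869420736830768
```

Run:
```python
from fit import *
c=np.load("c0.npz"); im,P,im2,P2=c['im'],c['P'],c['im2'],c['P2']
for I,Q in ((im,P),(im2,P2)):
    k=(np.hypot(Q[...,0]-.635,Q[...,1]-.197)<.07)&(np.hypot(Q[...,0]-.635,Q[...,1]-.197)>.034)&(Q[...,2]>.1); print(k.sum(),Q[k].mean(0),np.median(Q[k],0)); t=k&(Q[...,2]>.109);print(t.sum(),Q[t].mean(0))
# collar ring outer via z in .078...086 from top
    r=(np.hypot(Q[...,0]-.635,Q[...,1]-.197)<.07)&(abs(Q[...,2]-.082)<.005)&(I.min(-1)>90)
    print("ring",r.sum(),Q[r].mean(0),cv2.minEnclosingCircle(Q[r][:,:2].astype(np.float32)))
print(onplane("top",[[134,193],[198,193],[198,258],[134,258]],.063))
ori=robot.state()['joint_pos']
for a in np.arange(-np.pi,np.pi,np.pi/8):
    q=robot.ik([.635,.197,.25],down(a)); print(round(a,2),None if q is None else np.round(q,2))
s=robot.state();print(Rn.from_quat(s['eef_rot']).as_matrix().round(2))
```

```text
32 [0.60243818 0.23128496 0.11100103] [0.60291509 0.23172894 0.11262497]
25 [0.60293364 0.23184209 0.11328813]
ring 379 [0.63565747 0.19505199 0.08239174] ((0.6348360776901245, 0.19828656315803528), 0.049660902470350266)
51 [0.60942259 0.23274394 0.10915303] [0.60954993 0.23280539 0.11060845]
27 [0.60817858 0.23299006 0.11273197]
ring 383 [0.65956779 0.19894397 0.08162021] ((0.6369751691818237, 0.2019146978855133), 0.0534818135201931)
[[0.51494252 0.45541828 0.063     ]
 [0.5165174  0.29600408 0.063     ]
 [0.35627173 0.28638813 0.063     ]
 [0.35477274 0.44151365 0.063     ]]
-3.14 None
-2.75 None
-2.36 [ 0.22  0.19  1.67 -0.    1.28  2.58]
-1.96 [ 0.22  0.19  1.67 -0.    1.28  2.18]
-1.57 [ 0.22  0.19  1.67 -0.    1.28  1.79]
-1.18 [ 0.22  0.19  1.67 -0.    1.28  1.4 ]
-0.79 [ 0.22  0.19  1.67 -0.    1.28  1.01]
-0.39 [ 0.22  0.19  1.67 -0.    1.28  0.61]
0.0 [ 0.22  0.19  1.67 -0.    1.28  0.22]
0.39 [ 0.22  0.19  1.67 -0.    1.28 -0.17]
0.79 [ 0.22  0.19  1.67 -0.    1.28 -0.57]
1.18 [ 0.22  0.19  1.67  0.    1.28 -0.96]
1.57 [ 0.22  0.19  1.67 -0.    1.28 -1.35]
1.96 [ 0.22  0.19  1.67 -0.    1.28 -1.74]
2.36 [ 0.22  0.19  1.67 -0.    1.28 -2.14]
2.75 [ 0.22  0.19  1.67 -0.    1.28 -2.53]
[[ 0.28  0.    0.96]
 [-0.96  0.    0.28]
 [-0.   -1.    0.  ]]
```

Run:
```python
from fit import *
a=.73; o=down(a); c=[.635,.1975]
robot.move_to([*c,.30],o); robot.gripper_to(.5)
print(robot.move_l([*c,.171],vel=.12,stop_force=8), robot.state()['tool_pos'])
robot.gripper_to(0,squeeze=40); print(robot.state()['finger_gap'])
robot.move_l([*c,.27],vel=.12)
im,d,P=cloud("top","s1"); s=robot.state(); print(s['finger_gap'],s['ft_force'],s['time'],s['tool_pos'])
cloud("wrist","s1w")
```

```text
False [0.63567345 0.19765672 0.17229461]
0.21659070356020524
0.21773487891075857 [ 0.03361783  0.9513854  -0.43256316] 8.3083 [0.63440539 0.19734239 0.26833396]
```

View pics/s1w.png

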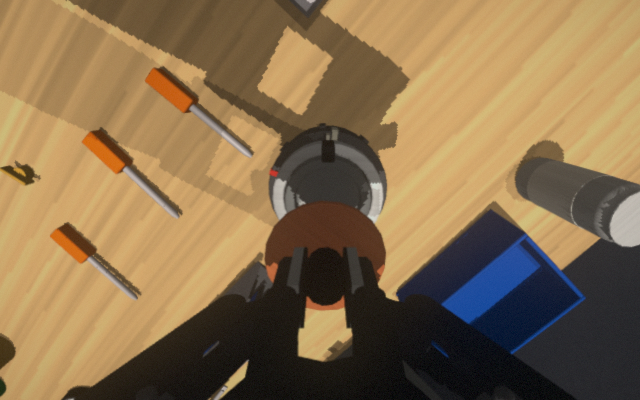

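View pics/s1.png

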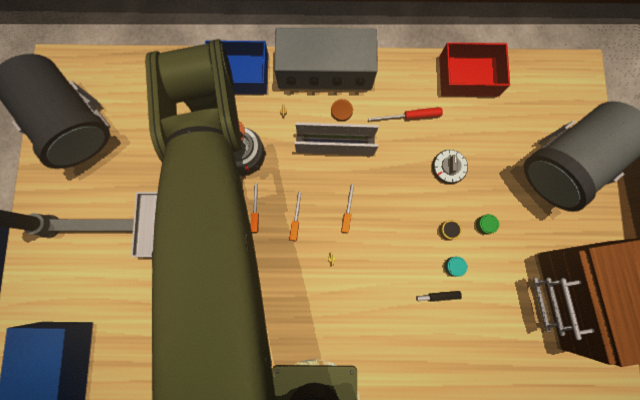

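Shield is held by the knob (wrist pixel 325,275); the open seat shows beneath it. Placing it in the tray.

Run:
```python
from fit import *
a=.73; o=down(a); c=[.435,.370]
robot.move_l([.58,.25,.27],vel=.2)
robot.move_to([*c,.24],o)
robot.move_l([*c,.135],vel=.12)
print(robot.move_l([*c,.124],vel=.03,stop_force=4), robot.state()['tool_pos'])
robot.gripper_to(.5); 
robot.move_l([*c,.25],vel=.15)
# look at lens and seat: wrist camera view over seat
robot.move_to([.56,.2,.30],down(0))
im,d,P=cloud("wrist","w2")
im2,d2,P2=cloud("scene","s2"); 
np.savez("c2.npz",im=im,P=P,im2=im2,P2=P2)
print([(r['position'],r['score']) for r in robot.spot_in("scene","shield")],robot.state()['time'])
print([(r['position'],r['score']) for r in robot.spot_in("wrist","seat")],robot.state()['time'])
```

```text
True [0.43561403 0.37051622 0.12731315]
[([0.4444, 0.3637, 0.0539], 0.71)] 13.4083
[([0.6305, 0.2063, 0.0794], 0.79)] 13.4583
```

View pics/s2.png

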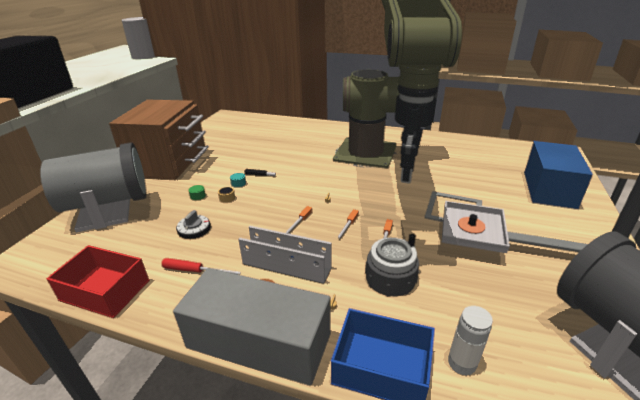

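View pics/w2.png

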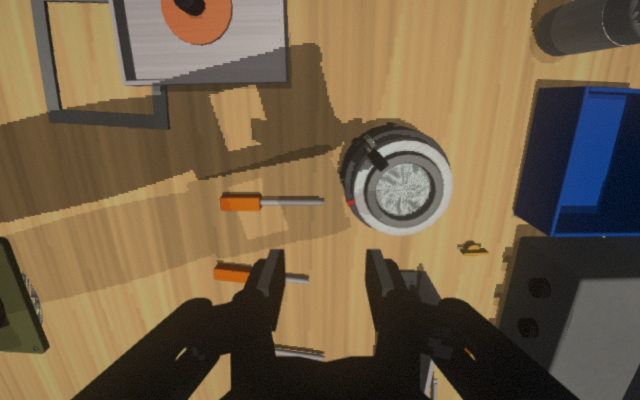

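```bash
cat > seatfit.py <<'E'
from fit import *
from scipy.optimize import least_squares
def seatfit(P,c0=(.634,.198)):
    D=np.hypot(P[...,0]-c0[0],P[...,1]-c0[1])
    m=(abs(P[...,2]-.09)<.0035)&(D<.042)
    # occupancy fit: maximise points in annulus 29..38
    q=P[m][:,:2]
    best=None
    for dx in np.arange(-.008,.0081,.0005):
        for dy in np.arange(-.008,.0081,.0005):
            r=np.hypot(q[:,0]-c0[0]-dx,q[:,1]-c0[1]-dy)
            s=((r>.029)&(r<.038)).sum()-2*((r<.0275)).sum()-2*((r>.0395)).sum()
            if best is None or s>best[0]: best=(s,[(dx,dy)])
            elif s==best[0]: best[1].append((dx,dy))
    ring=(abs(P[...,2]-.082)<.0035)&(D<.056)&(D>.038)
    fl=(abs(P[...,2]-.078)<.003)&(D<.03)
    return np.array(c0)+np.mean(best[1],0),len(q),best[0],circ(P[fl][:,:2]) if fl.sum()>10 else None,P[fl].mean(0),cv2.minEnclosingCircle(q.astype(np.float32)),cv2.minEnclosingCircle(P[ring][:,:2].astype(np.float32))
E
python3 - <<'E'
from seatfit import *
c=np.load("c2.npz")
print(seatfit(c['P'])); print(seatfit(c['P2']))
for I,P in ((c['im'],c['P']),(c['im2'],c['P2'])):
    D=np.hypot(P[...,0]-.634,P[...,1]-.198); m=(D<.06)&(P[...,2]>.108); print("lug",m.sum(),P[m].mean(0))
E
```

```text
(array([0.636, 0.197]), 1866, np.int64(1830), (array([0.63657408, 0.19600275]), np.float64(0.0197999662979342)), array([0.63653978, 0.19632168, 0.07758705]), ((0.6359478235244751, 0.19697266817092896), 0.03820955380797386), ((0.6350982785224915, 0.2001086175441742), 0.05345842242240906))
(array([0.639, 0.199]), 319, np.int64(273), (array([0.63014455, 0.19828033]), np.float64(0.018099490179358736)), array([0.63014299, 0.19846022, 0.07836418]), ((0.6366182565689087, 0.20025524497032166), 0.04055623710155487), ((0.6370746493339539, 0.2020694464445114), 0.05348648130893707))
lug 14227 [0.59913519 0.20850617 0.28727473]
lug 4997 [0.59583287 0.1973492  0.43589177]
```

Run:
```python
from fit import *
robot.move_to([.435,-.36,.27],down(-.785)); robot.gripper_to(.78)
im,d,P=cloud("wrist","w3")
np.savez("c3.npz",im=im,P=P)
m=(np.hypot(P[...,0]-.435,P[...,1]+.34)<.045)&(P[...,2]>.024)&(P[...,2]<.036)
q=P[m]; print(m.sum(),q.mean(0),cv2.minEnclosingCircle(q[:,:2].astype(np.float32)),circ(onplane("wrist",contour(m),.03)[:,:2]))
```

```text
1729 [ 0.43761422 -0.3432426   0.02994235] ((0.4369743764400482, -0.34365564584732056), 0.02496829815208912) (array([ 0.43727473, -0.34362547]), np.float64(0.024337429732437875))
```

View pics/w3.png

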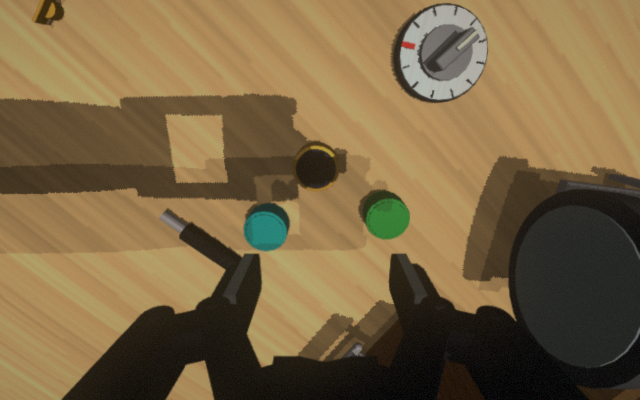

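Run:
```python
from fit import *
c=[.4368,-.343]
robot.move_l([*c,.27],vel=.2)
robot.move_l([*c,.12],vel=.15)
print(robot.move_l([*c,.086],vel=.06,stop_force=8), robot.state()['tool_pos'])
robot.gripper_to(0,squeeze=50); print(robot.state()['finger_gap'],robot.state()['tool_pos'])
robot.move_l([*c,.28],vel=.15)
im,d,P=cloud("wrist","w4"); np.savez("c4.npz",im=im,P=P)
s=robot.state(); print(s['finger_gap'],s['time'])
q=P[(np.hypot(P[...,0]-c[0],P[...,1]-c[1])<.05)&(P[...,2]>.15)&(P[...,2]<.24)]
print(len(q)); print(np.histogram(q[:,2],12))
```

```text
False [ 0.43683333 -0.34303267  0.08585571]
0.5606894138805643 [ 0.43733459 -0.34351702  0.08695684]
0.5604652854490816 19.8417
10763
(array([ 126,  221,  216,  231,  262,  395,  574, 7070,  356,  415,  433,
        464]), array([0.19130497, 0.19536261, 0.19942026, 0.20347791, 0.20753556,
       0.21159321, 0.21565086, 0.21970851, 0.22376616, 0.22782381,
       0.23188146, 0.23593911, 0.23999676]))
```

View pics/w4.png

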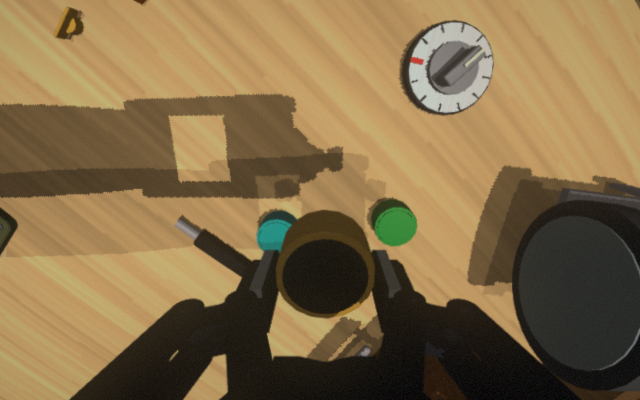

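Run:
```python
from fit import *
c=np.load("c4.npz");P=c['P']
t=robot.state()['tool_pos'];print(t)
m=(np.hypot(P[...,0]-.437,P[...,1]+.343)<.04)&(abs(P[...,2]-.2217)<.0025)
q=P[m]; print(m.sum(),q.mean(0),cv2.minEnclosingCircle(q[:,:2].astype(np.float32)))
A=np.c_[q[:,:2]-q[:,:2].mean(0),np.ones(len(q))]; print(np.linalg.lstsq(A,q[:,2],rcond=None)[0])
```

```text
[ 0.43641322 -0.34263414  0.2784808 ]
7222 [ 0.43774802 -0.34126704  0.22151568] ((0.440695196390152, -0.33830711245536804), 0.03765926882624626)
[-5.16353875e-03  1.28965423e-04  2.21515682e-01]
```

Run:
```python
from fit import *
c=[.637,.196]; o=down(.73)
robot.move_to([*c,.30],o)
robot.move_l([*c,.185],vel=.12)
print(robot.move_l([*c,.163],vel=.03,stop_force=5), robot.state()['tool_pos'],robot.state()['ft_force'])
robot.gripper_to(.75); robot.pause(.2)
robot.move_l([*c,.26],vel=.12)
im,d,P=cloud("wrist","w5"); np.savez("c5.npz",im=im,P=P)
m=(np.hypot(P[...,0]-.636,P[...,1]-.197)<.034)&(P[...,2]>.098)&(P[...,2]<.115)
q=P[m]; print(m.sum(),q.mean(0),cv2.minEnclosingCircle(q[:,:2].astype(np.float32)))
A=np.c_[q[:,:2]-q[:,:2].mean(0),np.ones(len(q))]; print(np.linalg.lstsq(A,q[:,2],rcond=None)[0])
print(robot.state()['time'])
```

```text
True [0.6366898  0.19593659 0.16499741] [ 0.24773181 -1.17374562  4.43739502]
3067 [0.63424635 0.19676222 0.10771177] ((0.6355896592140198, 0.1953461617231369), 0.025175567716360092)
[ 0.02048732 -0.02637181  0.10771177]
25.1583
```

View pics/w5.png

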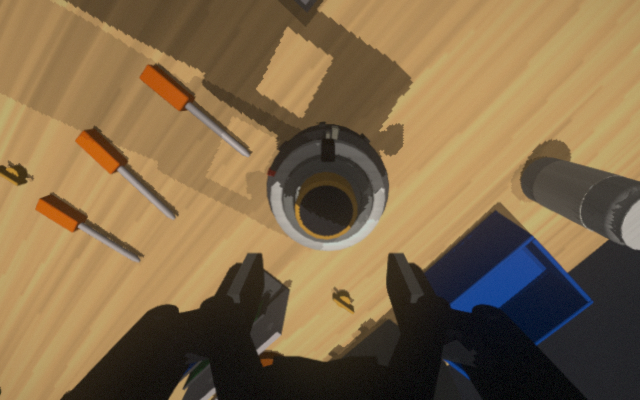

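Run:
```python
from seatfit import *
c=np.load("c5.npz");P=c['P']
D=np.hypot(P[...,0]-.636,P[...,1]-.197)
m=(abs(P[...,2]-.09)<.003)&(D<.045)&(D>.027)
print(cv2.minEnclosingCircle(P[m][:,:2].astype(np.float32)))
m=(abs(P[...,2]-.082)<.003)&(D<.06)&(D>.038)
print(cv2.minEnclosingCircle(P[m][:,:2].astype(np.float32)), circ(P[m][:,:2]))
m=(P[...,2]>.105)&(P[...,2]<.12)&(D>.034)&(D<.065); print("lug",m.sum(),P[m].mean(0), np.median(P[m],0))
m&=P[...,2]>.111;print("lug",m.sum(),P[m].mean(0))
```

```text
((0.6360664367675781, 0.1967238336801529), 0.03797141835093498)
((0.633697509765625, 0.1988542675971985), 0.05302465707063675) (array([0.63596149, 0.19684009]), np.float64(0.044996655067091884))
lug 262 [0.60547524 0.2311273  0.11216712] [0.60545141 0.23116717 0.11240516]
lug 241 [0.60572959 0.23081958 0.11244797]
```

Run:
```python
from fit import *
ax=np.array([.636,.1967]); th0=2.297; r=.0456; z=.168
p=lambda t:[ax[0]+r*np.cos(t),ax[1]+r*np.sin(t)]
a=lambda t:down(t-np.pi/2)
robot.gripper_to(.5)
robot.move_l([*p(th0),.24],frame=a(th0),vel=.15)
print(robot.move_l([*p(th0),z],vel=.08,stop_force=8),robot.state()['tool_pos'])
robot.gripper_to(0,squeeze=40); print(robot.state()['finger_gap'],robot.state()['ft_force'])
for k in range(1,14):
    t=th0+1.35*k/13
    st=robot.move_l([*p(t),z],frame=a(t),vel=.06,stop_force=25 if k>9 else None)
    s=robot.state(); 
    if k>7: print(k,st,s['ft_force'].round(1),s['torque'].round(2),s['finger_gap'])
    if st: break
s=robot.state(); d=s['tool_pos'][:2]-ax; print("angle moved",(np.arctan2(d[1],d[0])%(2*np.pi))-th0)
np.savez("lock.npz",t=t)
```

```text
False [0.60616693 0.23097681 0.16879585]
0.103602952664087 [0.17661537 1.08292427 1.54814182]
8 False [2.6 1.8 5.2] [ 0.25 -0.44  0.12] 0.10653548620399089
9 False [3.4 1.2 4.9] [ 0.24 -0.45  0.11] 0.10543807153292097
10 False [2.7 1.6 5.2] [ 0.28 -0.56  0.11] 0.10196035506673853
11 False [4.2 3.5 5.3] [ 0.4  -0.72  0.11] 0.09996933540692515
12 False [4.2 2.3 5.2] [ 0.48 -0.76  0.08] 0.10033276513436634
13 False [ 0.1 10.3  6.1] [ 1.66 -0.1  -0.52] 0.10468364048563156
angle moved 1.2990676224701687
```

Run:
```python
from fit import *
s=robot.state(); print(s['tool_pos'],s['ft_force'])
robot.gripper_to(.45); t=s['tool_pos']
robot.move_l([t[0],t[1],.25],vel=.15)
robot.move_to([.55,.13,.30],down(0))
im,d,P=cloud("wrist","w6"); np.savez("c6.npz",im=im,P=P)
D=np.hypot(P[...,0]-.636,P[...,1]-.1967)
m=(P[...,2]>.111)&(P[...,2]<.12)&(D>.034)&(D<.065); l=P[m].mean(0); print("lug",m.sum(),l,np.arctan2(l[1]-.1967,l[0]-.636)%(2*np.pi)-2.297)
m=(np.hypot(P[...,0]-.636,P[...,1]-.1967)<.034)&(P[...,2]>.098)&(P[...,2]<.112)
print(cv2.minEnclosingCircle(P[m][:,:2].astype(np.float32)),robot.state()['time'])
u=project("wrist",[[.59,.17,.08]])[0].astype(int); print(u)
cr=im[max(0,u[1]-80):u[1]+80,max(0,u[0]-80):u[0]+120]; cv2.imwrite("pics/w6c.png",cv2.resize(cr,None,fx=3.5,fy=3.5,interpolation=cv2.INTER_CUBIC)[:,:,::-1])
```

```text
[0.59603665 0.17717446 0.16875461] [ 0.06760168 10.25539211  6.12273841]
lug 178 [0.59483821 0.17718536 0.11234543] 1.2873032086461995
((0.6357437372207642, 0.19592393934726715), 0.025297660380601883) 33.575
[367 145]
```

View pics/w6c.png

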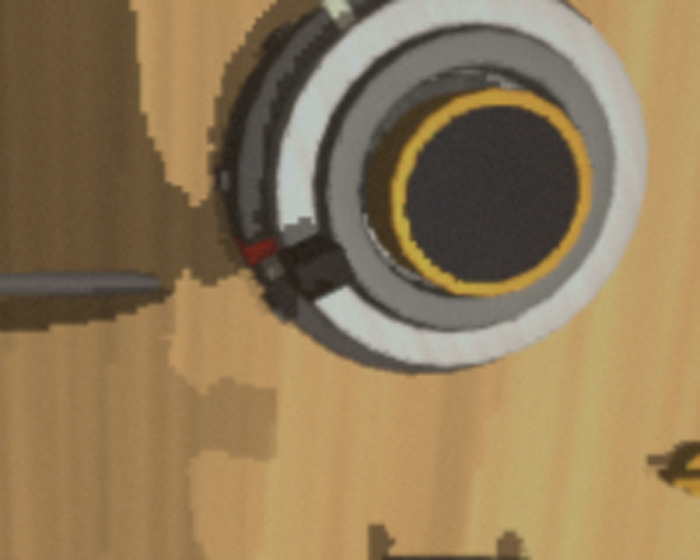

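View pics/w6.png

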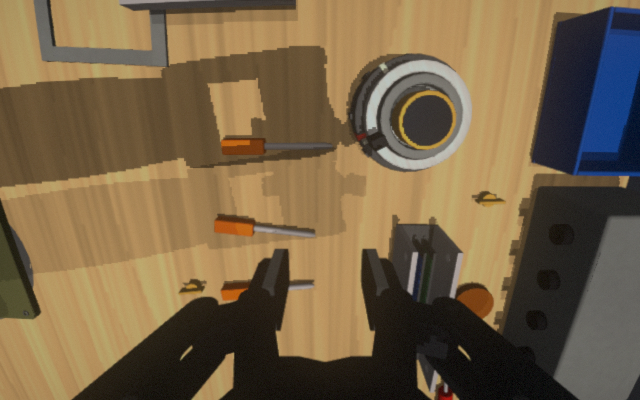

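Run:
```python
from fit import *
c=np.load("c6.npz");P=c['P'];im=c['im'].astype(int)
D=np.hypot(P[...,0]-.636,P[...,1]-.1967); n=(D<.08)
red=n&(im[...,0]>110)&(im[...,1]<70)&(im[...,2]<70)
for q in (red,):
    v=P[q]; print(q.sum(),np.median(v,0),np.degrees(np.arctan2(v[:,1].mean()-.1967,v[:,0].mean()-.636)))
v,u=np.where(red); print(u.mean(),v.mean())
y0,x0=145-80,367-80
print(im[130:146,355:375].sum(-1)//3)
a=P[141:144,363:366].reshape(-1,3); print(a[4],np.degrees(np.arctan2(a[:,1]-.1967,a[:,0]-.636)))
b=P[65:71,383:387].reshape(-1,3);print(b.mean(0),np.degrees(np.arctan2(b[:,1]-.1967,b[:,0]-.636)))
```

```text
0 [nan nan nan] nan
nan nan
[[ 36  54  70  79  77  72  60  44  40  43  56  77 137 113  97  97  97  96
   99 100]
 [ 38  48  65  75  64  51  47  42  40  40  51  59  84  92  98  98  97  95
   98 100]
 [ 35  41  63  68  57  45  46  47  45  46  49  54  68  86  94  95  98  98
   95  90]
 [ 40  38  45  48  45  50  48  47  50  49  50  57  62  82  92  93  94  88
   70  53]
 [ 41  41  43  43  49  53  52  49  52  53  47  53  56  73  85  88  70  48
   36  35]
 [ 46  39  49  52  55  56  59  59  54  48  48  52  54  52  56  46  37  34
   30  32]
 [ 47  45  55  55  59  55  54  49  52  47  47  44  38  33  32  35  31  35
   34  37]
 [ 52  46  48  53  56  56  55  50  48  45  48  38  34  37  33  32  32  36
   32  34]
 [ 61  49  48  52  53  52  48  47  53  56  59  45  35  35  33  36  30  32
   35  35]
 [ 60  52  48  54  56  50  50  59  61  62  61  51  39  34  36  34  29  33
   34  34]
 [ 60  60  51  50  45  43  51  61  61  65  66  66  49  36  38  37  34  39
   41  41]
 [ 72  79  70  58  45  41  45  58  66  79  73  71  57  40  35  34  39  46
   48  51]
 [102 114 112  92  58  43  45  51  77  92  80  71  6
[... 259 characters left out ...]
5  36  36  36  37
   47  51]]
[0.58618877 0.17358039 0.08080936] [-155.8989861  -155.95581296 -155.45950279 -155.36098555 -155.10188195
 -154.54879453 -154.32369745 -154.03877177 -153.72349773]
[0.60587741 0.2413925  0.05837161] [124.32846777 123.11055103 122.39677694 121.04808751 124.41232251
 123.70964903 122.87109048 121.87975558 125.05763919 124.24907544
 123.54357543 122.372833   125.53191918 124.54531211 123.81388812
 122.87560811 126.01965795 125.19094228 124.31149342 123.67221681
 126.60087142 125.62528658 124.78773325 123.79468347]
  return _methods._mean(a, axis=axis, dtype=dtype,
  ret = um.true_divide(
<stdin>:6: RuntimeWarning: Mean of empty slice.
  ret = ret.dtype.type(ret / rcount)
<stdin>:7: RuntimeWarning: Mean of empty slice.
```

Collar is at its stop (pointer just beyond the red mark, lug turned 1.43 rad from the white mark). Now I'll look at the cassette's front face.

```bash
cat >> h.py <<'E'
def tilt(a,b):
    """tool down with jaws along a, then tilted by b so that it looks towards +x (for a=pi/2)"""
    return (Rn.from_euler('y',-b)*Rn.from_quat(down(a))).as_quat()
E
python3 - <<'E'
from fit import *
robot.move_to([.42,-.05,.25],tilt(np.pi/2,.6))
im,d,P=cloud("wrist","w7"); np.savez("c7.npz",im=im,P=P,t=robot.state()['tool_pos'],q=robot.state()['eef_rot'])
print(robot.state()['time'],robot.state()['tool_pos'])
E
```

```text
35.5 [ 0.42029351 -0.04990621  0.25044228]
```

View pics/w7.png

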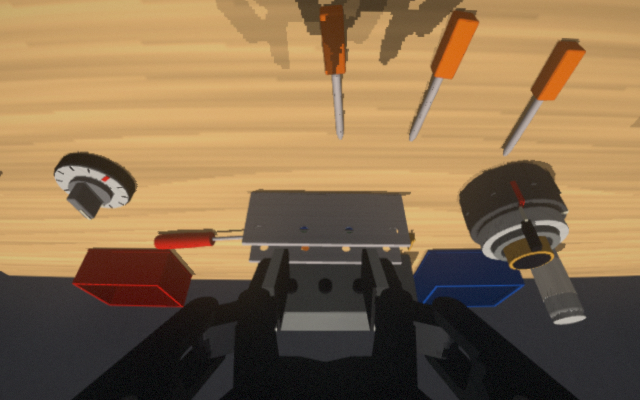

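Run:
```python
from fit import *
for f,k in (("c7.npz",'P'),("c0.npz",'P')):
    c=np.load(f);P=c[k]
    m=(P[...,0]>.60)&(P[...,0]<.668)&(abs(P[...,1]+.05)<.125)&(P[...,2]>.012)&(P[...,2]<.074)
    m&=cv2.erode(m.astype(np.uint8),np.ones((3,3)))>0
    q=P[m]; 
    A=np.c_[q[:,1]+.05,q[:,2]-.058,np.ones(len(q))]
    for _ in range(5):
        s=np.linalg.lstsq(A,q[:,0],rcond=None)[0]; r=q[:,0]-A@s; k_=abs(r)<.004; A=A[k_];q=q[k_]
    print(f,len(q),s,r.std(),"y range",np.percentile(q[:,1],[.2,99.8]))
    v,u=np.where(m);print(u.min(),u.max(),v.min(),v.max())
    t=(abs(P[...,2]-.08)<.003)&(abs(P[...,0]-.667)<.05)&(abs(P[...,1]+.05)<.125)
    q=P[t]; f_=q[q[:,0]<.665]; g=q[q[:,0]>=.665]
    for w in (f_,g): print(len(w),np.polyfit(w[:,1]+.05,w[:,0],1) if len(w)>5 else 0, np.percentile(w[:,1],[0,1,99,100]) if len(w)>5 else 0)
c=np.load("c7.npz")
cv2.imwrite("pics/w7c.png",cv2.resize(c['im'][180:270,235:425],None,fx=4.2,fy=4.2,interpolation=cv2.INTER_CUBIC)[:,:,::-1])
```

```text
c7.npz 5400 [ 2.36788081e-02 -1.08496289e-05  6.41232174e-01] 0.0006666094944696217 y range [-0.15128886  0.05423632]
244 408 201 239
710 [0.02316505 0.6428263 ] [-0.15322766 -0.15139886  0.05350916  0.05621755]
335 [0.02407453 0.69256384] [-0.15407229 -0.15277232  0.05353142  0.0549634 ]
c0.npz 153 [ 0.02264346 -0.04673694  0.63885133] 0.0007738593638468044 y range [-0.14704126  0.05437371]
296 375 140 152
191 [0.02361443 0.64129385] [-0.15206814 -0.14937284  0.05357208  0.05576214]
191 [0.02357992 0.6913978 ] [-0.15307859 -0.15256929  0.05158693  0.05414306]
```

View pics/w7c.png

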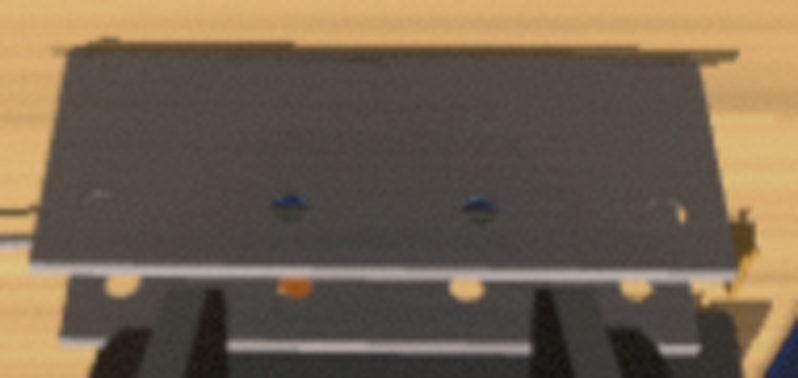

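Run:
```python
from fit import *
print(robot.state()['tool_pos'])
K,D,W=cam("wrist"); o=W[:3,3]
def plane(uv,x0=.6412,k=.0237):
    r=rays(K,D,uv)@W[:3,:3].T; n=np.array([1,-k,0]); d=x0+k*.05
    return o+r*((d-o@n)/(r@n))[:,None]
px=np.array([[100,198],[289,208],[479,209],[668,209]])/4.2+[235,180]
px=(np.array([[100,205],[289,208],[479,209],[668,212]])+.5)/4.2+[235,180]-.5
print(plane(px).round(4))
# edges of top: crop (30,266),(737,274) bottom corners
print(plane((np.array([[30,264],[737,273],[70,50],[695,55]])+.5)/4.2+[235,180]-.5).round(4))
for i,y in enumerate([87,29,-29,-87]): print(project("wrist",[.6412+.0237*y/1000,-.0487+y/1000,.058]))
# pins
c=np.load("c7.npz");P=c['P'];im=c['im']; hsv=cv2.cvtColor(im,cv2.COLOR_RGB2HSV)
m=(hsv[...,1]>150)&(hsv[...,0]<18)&(P[...,2]<.03)&(P[...,2]>.004)&(P[...,0]<.56)
n,l,st,ce=cv2.connectedComponentsWithStats(m.astype(np.uint8))
for i in range(1,n):
    if st[i,4]>80:
        q=P[l==i]; t=q[q[:,2]>.014]; print(ce[i],q.mean(0),cv2.minAreaRect(t[:,:2].astype(np.float32)))
```

```text
[ 0.42029351 -0.04990621  0.25044228]
[[ 0.6392 -0.1348  0.0588]
 [ 0.6405 -0.0776  0.0589]
 [ 0.6419 -0.0199  0.0584]
 [ 0.6433  0.038   0.0587]]
[[ 0.6388 -0.1527  0.0794]
 [ 0.6437  0.0559  0.0796]
 [ 0.6388 -0.1526 -0.0009]
 [ 0.6437  0.0556 -0.0029]]
[[393.81464249 229.63469683]]
[[348.80231898 229.10430024]]
[[303.37159093 228.50974013]]
[[257.81259057 227.85378833]]
[332.72963952  39.0293725 ] [ 0.42410698 -0.04422497  0.01658547] ((0.4286617636680603, -0.044067952781915665), (0.050687339156866074, 0.018326977267861366), 5.200882434844971)
[454.01605505  44.45126147] [0.42773113 0.05423424 0.01532112] ((0.4311228096485138, 0.055711351335048676), (0.019275983795523643, 0.04964432865381241), 82.65290069580078)
[558.01325758  70.58712121] [0.44812949 0.15586661 0.01442983] ((0.451202392578125, 0.15883757174015045), (0.04992041364312172, 0.019703980535268784), 2.3412816524505615)
```

```bash
cat > pin.py <<'E'
from fit import *
def orange(P,im):
    hsv=cv2.cvtColor(im,cv2.COLOR_RGB2HSV)
    return (hsv[...,1]>150)&(hsv[...,0]<18)&(P[...,2]<.03)&(P[...,2]>.004)&(P[...,0]<.56)
def findpin(c,tag,rad=.06):
    """look from above at pin whose grip centre is about c; returns grip centre, yaw"""
    robot.move_to([c[0]+.06,c[1],.22],down(np.pi/2))
    im,d,P=cloud("wrist",tag)
    m=orange(P,im)&(np.hypot(P[...,0]-c[0],P[...,1]-c[1])<rad)
    t=m&(P[...,2]>.0145)
    q=P[t]; rc=cv2.minAreaRect(q[:,:2].astype(np.float32))
    g=np.array(rc[0]); b=cv2.boxPoints(rc); e=[b[1]-b[0],b[2]-b[1]]; L=max(e,key=np.linalg.norm); L=L/np.linalg.norm(L)
    if L[0]<0: L=-L
    # rod: points 5..22 mm high, not orange, ahead
    Q=P-np.r_[g,0]; al=Q[...,0]*L[0]+Q[...,1]*L[1]; la=-Q[...,0]*L[1]+Q[...,1]*L[0]
    r=(al>.03)&(al<.10)&(abs(la)<.02)&(P[...,2]>.0075)&(P[...,2]<.02)&~m
    rb=(al<-.03)&(al>-.10)&(abs(la)<.02)&(P[...,2]>.0075)&(P[...,2]<.02)&~m
    rod=np.polyfit(al[r],la[r],1) if r.sum()>10 else None
    pr=al[r].max() if r.any() else None
    yaw=np.arctan2(L[1],L[0])
    yr=np.arctan2(*( (lambda w:(w[1],w[0]))(np.linalg.svd(np.r_[P[r][:,:2]]-P[r][:,:2].mean(0))[2][0]))) if r.sum()>10 else None
    print("pin",g,"size",rc[1],"yaw",yaw,"rod n",r.sum(),rb.sum(),"rod end",pr,"rod off/slope",rod,"z",np.median(q[:,2]),"n",len(q))
    return g,yaw,rod
E
python3 - <<'E'
from pin import *
robot.gripper_to(.4)
findpin([.4287,-.044],"pA")
E
```

```text
pin [ 0.41378799 -0.04473539] size (0.08051163703203201, 0.019515706226229668) yaw 0.04664719 rod n 499 371 rod end 0.09991066822361554 rod off/slope [ 0.04715194 -0.00088004] z 0.01733522426267503 n 1160
```

View pics/pA.png

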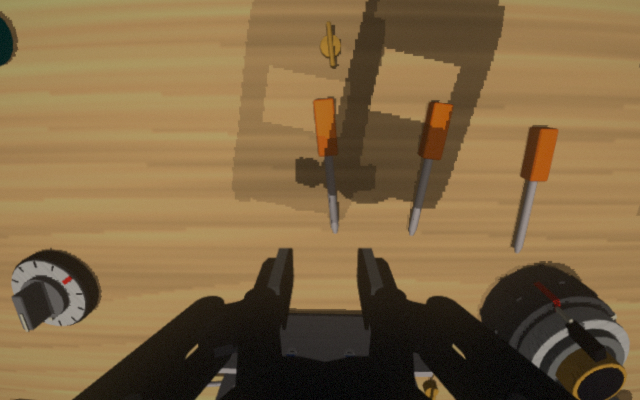

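```bash
python3 - <<'E'
s=open('pin.py').read()
s=s.replace("    t=m&(P[...,2]>.0145)\n","""    n,l,st,_=cv2.connectedComponentsWithStats(m.astype(np.uint8)); m=l==1+np.argmax(st[1:,4])
    t=m&(P[...,2]>.0145)
""")
open('pin.py','w').write(s)
E
python3 - <<'E'
from pin import *
findpin([.4287,-.044],"pA2")
E
```

```text
pin [ 0.42891294 -0.04406584] size (0.05004002898931503, 0.017892887815833092) yaw 0.09642269 rod n 561 359 rod end 0.09968969406816754 rod off/slope [-0.00168766 -0.00014628] z 0.017347869348162515 n 1136
```

```bash
cat >> pin.py <<'E'
HZ=.076
def grab(g,yaw,tag):
    robot.gripper_to(.42)
    o=down(yaw+np.pi/2)
    robot.move_to([*g,.16],o)
    st=robot.move_l([*g,HZ],vel=.12,stop_force=10); z=robot.state()['tool_pos'][2]
    robot.gripper_to(0,squeeze=70)
    s=robot.state(); print("grab",st,z,s['finger_gap'],s['ft_force'].round(1),s['tool_pos'])
    robot.move_l([*g,.20],vel=.15)
    print("held",robot.state()['finger_gap'],robot.state()['time'])
    return z
def held(tag,zoff=.067):
    """pin line in hand: rod points in tool frame coordinates (tool y = ahead, z = -rod dir)"""
    s=robot.state(); R=Rn.from_quat(s['eef_rot']).as_matrix()
    im,d,P=cloud("wrist",tag)
    T=(P-s['tool_pos'])@R   # tool coords
    m=(T[...,2]<-.03)&(T[...,2]>-.10)&(abs(T[...,0])<.02)&(abs(T[...,1]-zoff)<.02)
    q=T[m]; print("held rod",m.sum())
    if m.sum()>20:
        k=np.median(q[:,0]); q=q[abs(q[:,0]-k)<.006]
        print(" x(z)",np.polyfit(-q[:,2]-.06,q[:,0],1)," y(z)",np.polyfit(-q[:,2]-.06,q[:,1],1)," tip",-np.percentile(q[:,2],1))
E
python3 - <<'E'
from pin import *
grab(np.array([.4289,-.0441]),.0964,"a")
held("hA")
E
```

```text
grab False 0.0769080963249178 0.18263043334788498 [-0.   1.   6.4] [ 0.43000423 -0.04433091  0.0774404 ]
held 0.19194204746475674 39.5167
held rod 593
 x(z) [ 0.00820776 -0.00049283]  y(z) [0.00435762 0.06609874]  tip 0.06168207429548938
```

View pics/hA.png

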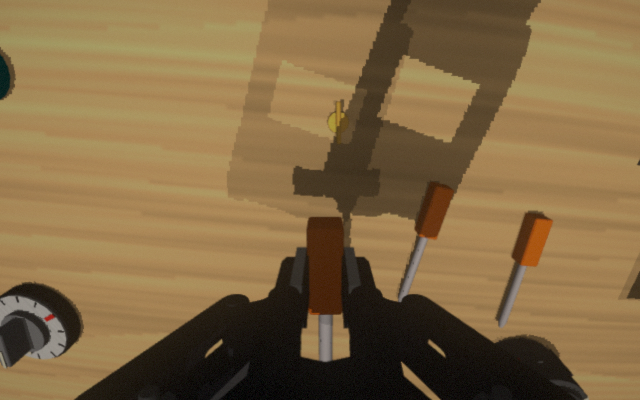

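```bash
cat >> pin.py <<'E'
psi=-.0237; U=np.array([np.cos(psi),np.sin(psi)]); C=np.array([.6412,-.0487])
def eye(k): return C+np.array([-U[1],U[0]])*(-.087+.058*k)
def insert(k,zt,ly=0.,slip=0.,go=True):
    e=eye(k)+np.array([-U[1],U[0]])*ly; o=down(psi+np.pi/2)
    p=lambda s:[*(e-U*(s+.025-slip)),zt]
    q=p(.105); robot.move_to([q[0],q[1],.21],o)
    robot.move_l(q,vel=.12); s=robot.state(); print("pre",s['tool_pos']-q)
    f0=s['ft_force']
    for s_,v,F in ((.07,.05,8),(.045,.05,12),(.012,.06,14),(-.004,.03,18)):
        st=robot.move_l(p(s_),vel=v,stop_force=F); s=robot.state()
        print(s_,st,"rem",((e-U*(.025-slip)-s['tool_pos'][:2])@U).round(4),(s['ft_force']-f0).round(1),s['finger_gap'])
        if st: break
    return s_,st
E
python3 - <<'E'
from pin import *
print([eye(k) for k in range(4)])
e=eye(1); q=e-U*.13
robot.move_to([*q,.21],down(psi+np.pi/2)); robot.move_l([*q,.1255],vel=.12); print(robot.state()['tool_pos'])
im,d,P=cloud("top","iA")
cr=im[90:230,270:400]; cv2.imwrite("pics/iAc.png",cv2.resize(cr,None,fx=4.5,fy=4.2,interpolation=cv2.INTER_CUBIC)[:,:,::-1])
im,d,P=cloud("wrist","iAw");cloud("scene","iAs")
E
```

```text
[array([ 0.63913829, -0.13567557]), array([ 0.64051276, -0.07769186]), array([ 0.64188724, -0.01970814]), array([0.64326171, 0.03827557])]
[ 0.5109437  -0.07468063  0.12626331]
```

View pics/iAs.png

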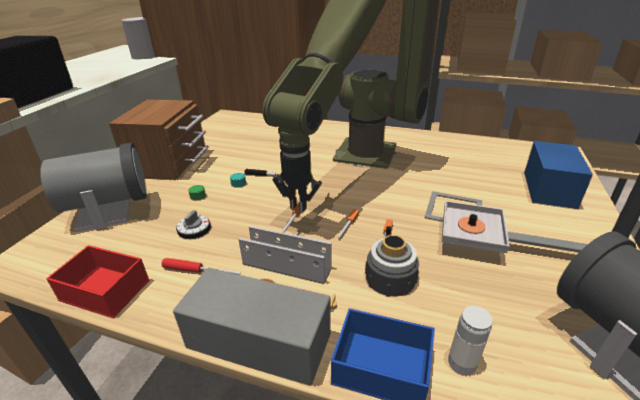

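View pics/iAw.png

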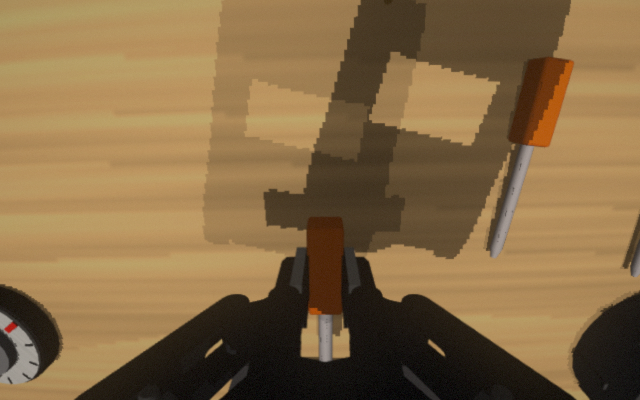

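Pin is straight in the jaws, and the rod points at the second eyelet (scene pixel ~295,218). Inserting.

Run:
```python
from pin import *
print(insert(1,.1257))
```

```text
pre [ 3.51640731e-04 -7.97867388e-05  3.09032519e-04]
0.07 False rem 0.0702 [ 0.1 -0.7 -0.5] 0.1892281186038528
0.045 False rem 0.045 [-0.4  0.2  0.2] 0.18533537940637212
0.012 False rem 0.012 [ 0.6  0.4 -0.8] 0.1910022943210308
-0.004 False rem -0.0013 [-13.5  -0.3   6.5] 0.18714403079876857
(-0.004, False)
```

```bash
cat >> pin.py <<'E'
def release():
    robot.gripper_to(.42); t=robot.state()['tool_pos']; robot.move_l([t[0],t[1],.22],vel=.15)
E
python3 - <<'E'
from pin import *
release()
g,y,r=findpin([.4311,.0557],"pB"); print(robot.state()['time'])
if abs(y)<.4 and abs(r[0])<.06:
    z=grab(g,y,"b"); held("hB")
E
```

```text
pin [0.43169031 0.05593942] size (0.017980974167585373, 0.05004367232322693) yaw -0.12007283 rod n 565 0 rod end 0.0999320267104907 rod off/slope [-5.37226955e-04 -1.78016203e-05] z 0.01735632970833717 n 1157
47.1
grab False 0.07690632740778629 0.18772173645760296 [-0.5  0.8  5.6] [0.43278224 0.05598196 0.07742957]
held 0.18374263251201317 49.875
held rod 609
 x(z) [-0.00198547 -0.0008459 ]  y(z) [0.01638332 0.06633905]  tip 0.06175032680782074
```

View pics/pB.png

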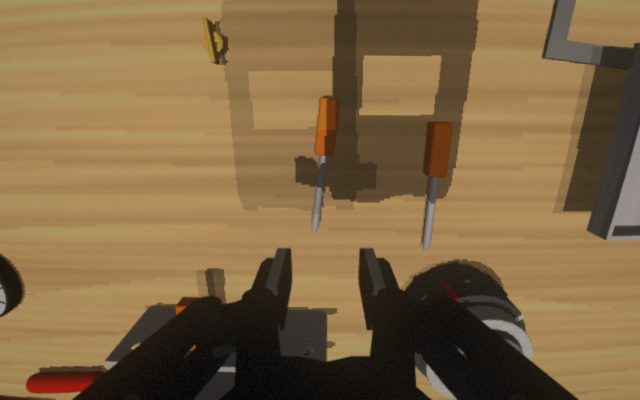

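View pics/hB.png

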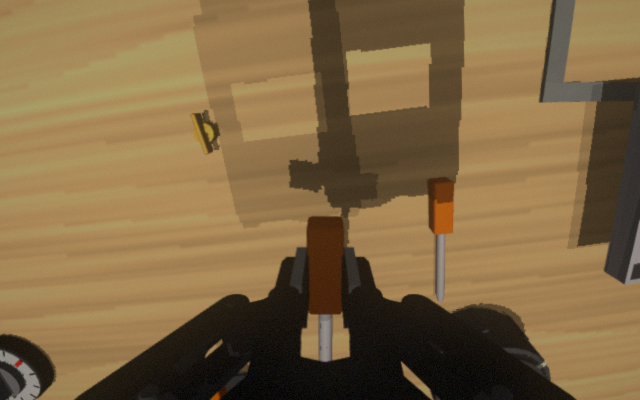

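Run:
```python
from pin import *
r=insert(2,.1257)
if not r[1] or r[0]<0:
    release()
    g,y,r=findpin([.4515,.1585],"pC"); print(robot.state()['time'])
    if abs(y)<.4 and abs(r[0])<.06:
        z=grab(g,y,"c"); held("hC")
```

```text
pre [0.00045437 0.00014466 0.00074902]
0.07 False rem 0.0702 [-0.1  0.6 -0.6] 0.18466822342004377
0.045 False rem 0.045 [ 0.2  1.4 -0.7] 0.1890839352161795
0.012 False rem 0.0121 [-0.3  0.1 -0.9] 0.19197797242202552
-0.004 False rem -0.0016 [-11.5   0.9   6.1] 0.18795806918182892
pin [0.45210171 0.15924236] size (0.017870057374238968, 0.04947945848107338) yaw -0.0068586385 rod n 567 0 rod end 0.09995585049873792 rod off/slope [0.00177461 0.0001349 ] z 0.01742125612324416 n 1144
56.1667
grab False 0.07686657537783877 0.18833476050961495 [-0.3 -1.   5.5] [0.45316473 0.1594926  0.07746605]
held 0.18623475788104807 58.9417
held rod 602
 x(z) [ 0.00459295 -0.00062163]  y(z) [0.00978825 0.06624919]  tip 0.06179862118077139
```

View pics/pC.png

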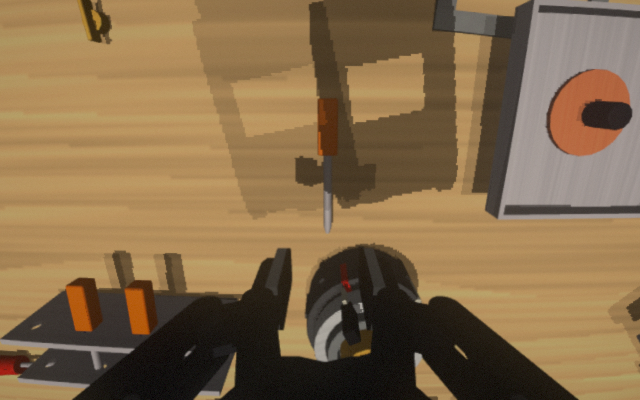

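View pics/hC.png

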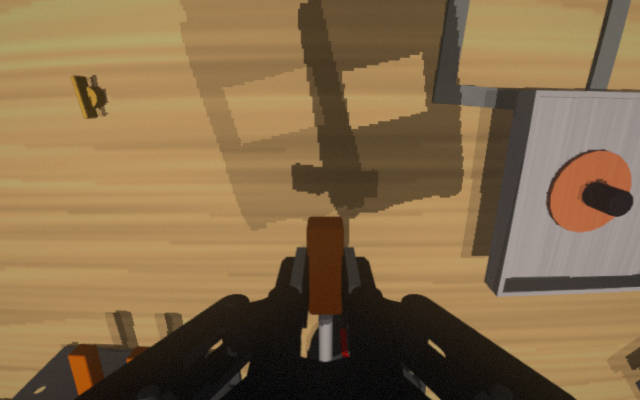

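Run:
```python
from pin import *
robot.move_l([.453,.06,.21],vel=.2)
r=insert(3,.1257)
if not r[1] or r[0]<0:
    release()
    robot.move_to([.42,-.05,.25],tilt(np.pi/2,.6))
    im,d,P=cloud("wrist","chk"); np.savez("c8.npz",im=im,P=P); cloud("top","chkt"); print(robot.state()['time'])
```

```text
pre [0.00041782 0.00011696 0.00076891]
0.07 False rem 0.0702 [-1.3 -1.4 -0.7] 0.1849627291973731
0.045 False rem 0.045 [-1.2  0.1 -0.8] 0.18820995443433217
0.012 False rem 0.0121 [-0.7 -1.1  0.4] 0.1901307571226228
-0.004 False rem -0.0015 [-12.9  -0.9   6.7] 0.19070144997996435
65.8917
```

View pics/chk.png

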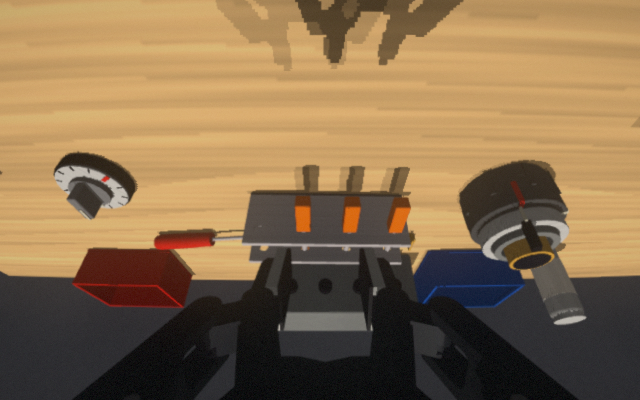

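View pics/chkt.png

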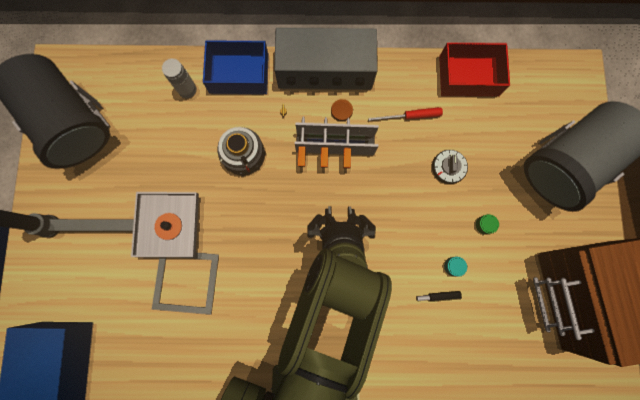

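Run:
```python
from pin import *
c=np.load("c8.npz");P,im=c['P'],c['im']; hsv=cv2.cvtColor(im,cv2.COLOR_RGB2HSV)
m=(hsv[...,1]>150)&(hsv[...,0]<18)&(P[...,2]>.04)&(P[...,2]<.08)&(abs(P[...,0]-.62)<.06)&(abs(P[...,1]+.05)<.12)
n,l,st,ce=cv2.connectedComponentsWithStats(m.astype(np.uint8))
for i in range(1,n):
    if st[i,4]>50:
        q=P[l==i]; q=q[q[:,2]>.0635]; lo,hi=np.percentile(q[:,0],[1,99]); cc=q[:,1].mean(); print(ce[i],q.mean(0).round(4),lo,hi,"face",.6412+.0237*(cc+.05),"zslope",np.polyfit(q[:,0],q[:,2],1)[0])
robot.move_to([.60,-.40,.25],down(0))
im,d,P=cloud("wrist","d1"); np.savez("c9.npz",im=im,P=P)
D=np.hypot(P[...,0]-.60,P[...,1]+.347)
m=(D<.06)&(P[...,2]>.045)&(P[...,2]<.065); q=P[m]; print("bar",m.sum(),cv2.minAreaRect(q[:,:2].astype(np.float32)),q[:,2].mean())
m=(D<.06)&(P[...,2]>.012)&(P[...,2]<.027);q=P[m]; print("housing",cv2.minEnclosingCircle(q[:,:2].astype(np.float32)),np.median(q[:,2]))
u=project("wrist",[[.60,-.347,.03]])[0].astype(int)
cr=im[u[1]-65:u[1]+65,u[0]-75:u[0]+75]; print(u); cv2.imwrite("pics/d1c.png",cv2.resize(cr,None,fx=4.5,fy=4.5,interpolation=cv2.INTER_CUBIC)[:,:,::-1])
```

```text
[302.52141527 213.65176909] [ 0.6312 -0.0787  0.0639] 0.6177305220675978 0.6365169838640673 face 0.6405207993223575 zslope 0.025784690578792457
[350.79032258 214.31899642] [ 0.6334 -0.0213  0.0638] 0.6205163919185082 0.6393273481631743 face 0.6418796500194106 zslope 0.006163297461079346
[398.19078947 214.83388158] [0.6337 0.0369 0.0639] 0.6235106586265396 0.639009733602189 face 0.643259975155496 zslope 0.01951243649761483
bar 687 ((0.606073796749115, -0.3527657389640808), (0.012229702435433865, 0.04222401604056358), 88.25154876708984) 0.0526979733080926
housing ((0.6057186126708984, -0.35258749127388), 0.04632753133773804) 0.019571732788152357
[324 132]
```

View pics/d1c.png

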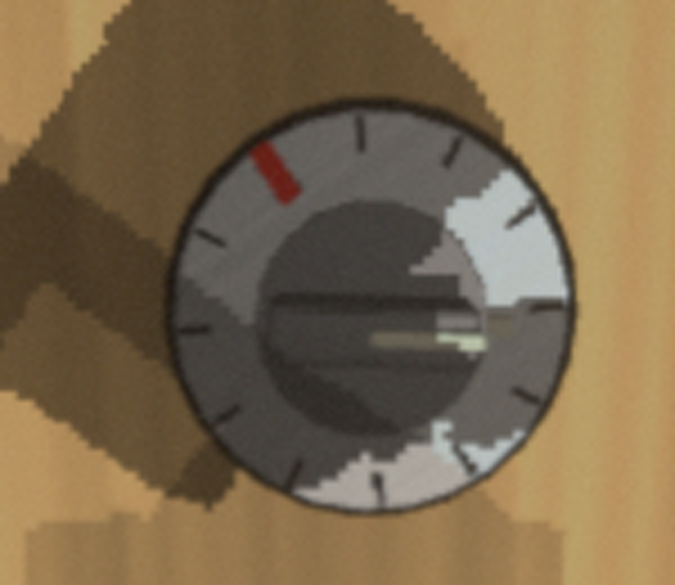

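```bash
cat > dial.py <<'E'
from fit import *
A=np.array([.6059,-.3527])
def look(tag):
    im,d,P=cloud("wrist",tag)
    D=np.hypot(P[...,0]-A[0],P[...,1]-A[1])
    m=(D<.06)&(P[...,2]>.045)&(P[...,2]<.065); q=P[m]; rc=cv2.minAreaRect(q[:,:2].astype(np.float32))
    h=(D<.06)&(P[...,2]>.012)&(P[...,2]<.027); ho=cv2.minEnclosingCircle(P[h][:,:2].astype(np.float32))
    b=cv2.boxPoints(rc); L=max([b[1]-b[0],b[2]-b[1]],key=np.linalg.norm); bar=np.degrees(np.arctan2(L[1],L[0]))%180
    I=im.astype(int); r=(D<.05)&(D>.025)&(P[...,2]<.027)&(I[...,0]>2.2*I[...,1])&(I[...,0]>2.2*I[...,2])&(I[...,0]>60)
    v,u=np.where(r); X=onplane("wrist",np.c_[u,v],.0202)[:,:2]-np.array(ho[0]); 
    red=np.degrees(np.arctan2(X[:,1].mean(),X[:,0].mean()))
    print("bar",rc[0],rc[1],bar,"housing",ho,"red n",len(u),red,np.hypot(*X.T).min())
    return im,bar,red
E
python3 - <<'E'
from dial import *
look("d2")
E
```

```text
bar (0.6058245897293091, -0.3527489900588989) (0.012258795090019703, 0.04160652309656143) 178.5159 housing ((0.6055027842521667, -0.35255008935928345), 0.04628618061542511) red n 56 123.49479309451274 0.0305394537441374
```

Run:
```python
from dial import *
a0=np.radians(-91.5); dl=np.radians(125)
robot.gripper_to(.45)
robot.move_to([*A,.2],down(a0))
print(robot.move_l([*A,.104],vel=.1,stop_force=8),robot.state()['tool_pos'])
robot.gripper_to(0,squeeze=40); s=robot.state(); print(s['finger_gap'],s['joint_pos'])
q0=s['joint_pos'].copy()
for k in range(1,9):
    q=q0.copy(); q[5]-=dl*k/8; robot.goto_joints(q)
    s=robot.state(); print(k,(q0[5]-s['joint_pos'][5]).round(3),s['torque'].round(2),s['finger_gap'].round(3))
robot.gripper_to(.45)
robot.move_l([*A,.2],vel=.12)
robot.move_to([.60,-.40,.25],down(0))
im,bar,red=look("d3"); print(robot.state()['time'])
u=project("wrist",[[.60,-.347,.03]])[0].astype(int)
cr=im[u[1]-65:u[1]+65,u[0]-75:u[0]+75]; cv2.imwrite("pics/d3c.png",cv2.resize(cr,None,fx=4.5,fy=4.5,interpolation=cv2.INTER_CUBIC)[:,:,::-1])
```

```text
False [ 0.60647774 -0.35308123  0.10508946]
0.13012780006936223 [-6.03064181e-01  4.10604166e-01  1.65766883e+00  1.21634232e-03
  1.07290428e+00  9.93390706e-01]Traceback (most recent call last):
  File "<stdin>", line 10, in <module>
AttributeError: 'float' object has no attribute 'round'
```

Run:
```python
from dial import *
dl=np.radians(125)
q0=robot.state()['joint_pos'].copy(); print(q0[5])
for k in range(2,9):
    q=q0.copy(); q[5]=.99339-dl*k/8; robot.goto_joints(q)
    s=robot.state(); print(k,.99339-s['joint_pos'][5],s['torque'].round(2),s['finger_gap'])
robot.gripper_to(.45)
robot.move_l([*A,.2],vel=.12)
robot.move_to([.60,-.40,.25],down(0))
im,bar,red=look("d3"); print(robot.state()['time'])
u=project("wrist",[[.60,-.347,.03]])[0].astype(int)
cr=im[u[1]-65:u[1]+65,u[0]-75:u[0]+75]; cv2.imwrite("pics/d3c.png",cv2.resize(cr,None,fx=4.5,fy=4.5,interpolation=cv2.INTER_CUBIC)[:,:,::-1])
```

```text
0.7238303745683141
2 0.5408185550377743 [ 0.27 -0.    0.01] 0.12912647728417995
3 0.8130085946039003 [ 0.28 -0.07  0.04] 0.13066681804582925
4 1.085522079362065 [ 0.26 -0.01 -0.  ] 0.13243090065949886
5 1.3581370070458751 [ 0.33 -0.09  0.01] 0.13070789534389454
6 1.6308413203567662 [ 0.4  -0.09  0.04] 0.13161007848070036
7 1.9034971009378616 [ 0.46 -0.07 -0.01] 0.13180731890506264
8 2.17626151691939 [ 0.45 -0.11 -0.04] 0.13102547012362858
bar (0.6054343581199646, -0.3525386452674866) (0.012121770530939102, 0.04237360134720802) 123.177956 housing ((0.605551540851593, -0.35248541831970215), 0.04618213325738907) red n 58 123.45726700350376 0.031031387685978046
75.4167
```

View pics/d3c.png

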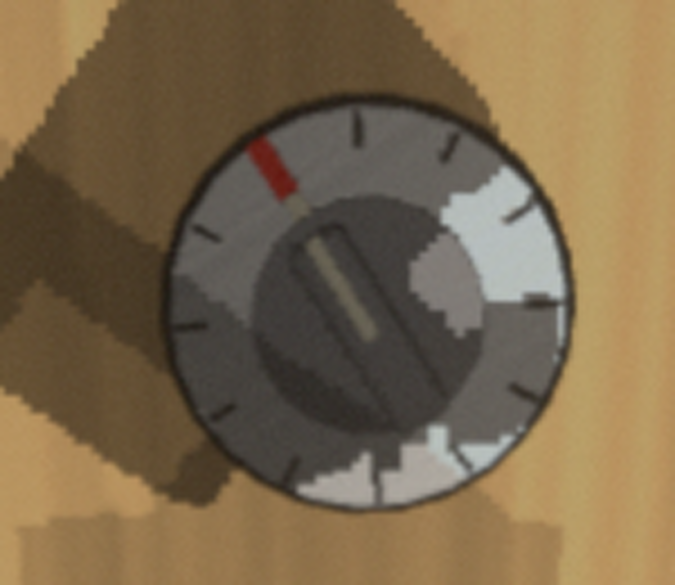

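Pointer sits at the red mark (both near crop pixel 295,195). Last overall check, then hand in.

Run:
```python
from pin import *
robot.move_to([.42,-.05,.30],down(np.pi/2)); 
im,d,P=cloud("scene","f1")
im,d,P=cloud("top","f2")
hsv=cv2.cvtColor(im,cv2.COLOR_RGB2HSV)
m=(hsv[...,1]>120)&(hsv[...,0]<15)&(np.hypot(P[...,0]-.435,P[...,1]-.37)<.08)&(P[...,2]<.06)
print("shield",P[m].mean(0)); 
D=np.hypot(P[...,0]-.636,P[...,1]-.1967); l=(D<.034)&(P[...,2]>.1); print("lens top",np.median(P[l],0)); print(robot.state()['time'])
```

```text
shield [0.43458394 0.36889458 0.05110739]
lens top [0.63266901 0.19588797 0.10880167]
76.9917
```

View pics/f1.png

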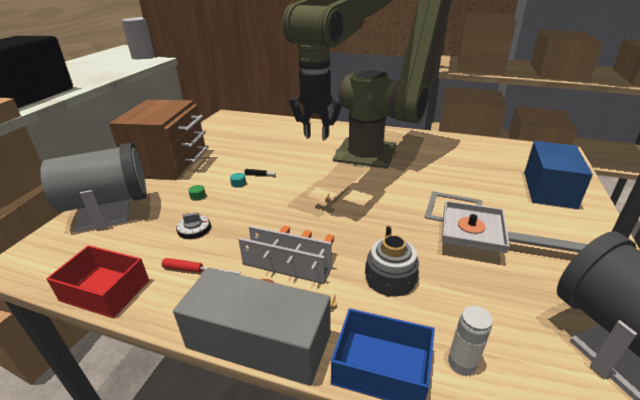

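View pics/f2.png

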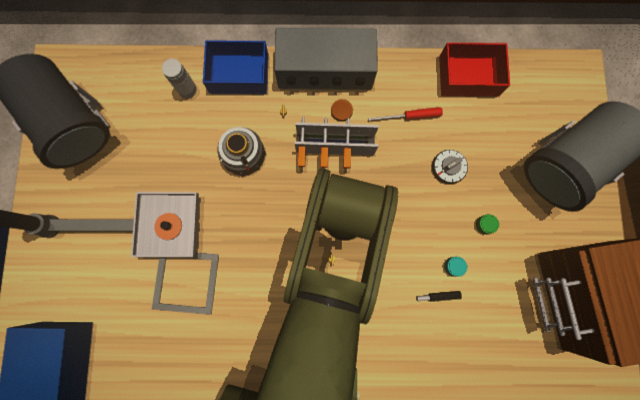

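The final pictures show the shield in the tray, the lens in the seat, three rods through both plates and every bystander in place.

```bash
python3 -c "
from bench import robot
robot.pause(.3); print(robot.sign_off(), robot.state()['time'])"
```

```text
the job is handed in; nothing more can be done
the job is handed in; nothing more can be done
```

I finished all five steps in the required order and handed the job in at about 77 s, well under the 210 s limit. `sign_off` gave no verdict, so the results below are my own last checks.

- **Shield:** it lies flat in the tray, about 1 mm from my estimate of the tray's centre, with its top at 51 mm.
- **Lens:** it sits in the seat with its top at about 108 mm, as it should. It is 1–2 mm off the axis, inside the 6.5 mm limit.
- **Collar:** I turned it about 1.30 rad, until the force rose sharply near its stop. The lug now stands about 1.43 rad from the white mark, with the pointer at or just past the red one. I took that as the stop (1.41).
- **Pins:** I found only three on the bench. One had been knocked aside, so I located it again before picking it up. All three rods pass through both plates. The push force put the grips against the front plate, but the camera read their front edge 2.5–4 mm short of it. Both fit the 9 mm limit.
- **Dial:** the pointer reads 123.2° and the red mark 123.5°, a gap of about 0.2 mm.

No bystander had visibly moved in the last pictures, and the arm was clear of everything when I handed in. I don't know of any failed check. The only disagreements are the pin reading and the collar angle, which came out 0.02 rad past the stop, within measuring error.

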